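# Fit the battery and click its sliding cover home

## Robot

A 6-joint arm with a two-finger parallel gripper is mounted at the origin on a cart in front of the work surface, level with it; the furniture and walls round the work are solid. World frame = base frame: x ahead of the robot, y to its left, z up, the work surface at z = 0. Lengths are in m, angles in rad, forces in N, time in s.
With the tool pointing down it reaches from about 0.35 to 0.875 m from the base axis. Payload 4.2 kg.
Tool frame: the origin (TCP) lies midway between the tips of the shut fingers; the grasp point (between the pads) lies tcp_to_grasp behind it (tcp_to_grasp is the distance from the TCP to the grasp point, in m); y points along the fingers, z is the direction in which the jaws open and shut, and the axes are right-handed (so a half turn about y gives the same grasp; the last joint's range is limited). The gripper opens to 87 mm and grips with 3 to 60 N. Pads are 19 mm wide; open, the fingers measure 117 mm over their backs; the gripper's body (75 mm by 190 mm) begins 51 mm behind the grasp point.
Start: joints at [1.543, 0.385, 0.008, 0, -1.194, -0.259], TCP at [0.177, 0.599, 0.223] pointing down, gripper open.
Joint ranges: [-3.14, 3.14], [-1.21, 2.06], [-1.07, 1.41], [-3.16, 2.05], [-2.99, -0.16], [-3.1, 3.1]. Speed limits (rad/s): [2.79, 2.79, 3.14, 3.14, 3.14, 3.14].

## Interface

Orientations are given as a rotation vector (axis times angle).
In Python, from plant import * gives the robot as it stands.
- The arm moves only by the shell command python3 -m handwheel 'ROWS'. ROWS is text: rows parted by semicolons, each of 5 numbers parted by spaces: the finger opening in mm, from 0 to 87, then the shift along the world's x, y, z in units of 30 mm (1.0 is 30 mm), then the turn about the world's z in units of 6 degrees (1.0 is 6 degrees). In form: jaw tx ty tz turn; .... A call has exactly 10 rows; each row is the pose to reach, as a shift and turn from the pose measured when the call began; what a row does not reach only later rows make up. A row lasts 1/12 s, in which the tool goes at most 41.7 mm and 7.16 degrees, less where a joint would pass 70% of its speed; a pose out of reach is approached as far as the arm can. A call with a gripper value outside its range is refused whole. The fingers move at their own pace and stop on an object; the grip force is fixed at half the most. Time passes only in rows, so rows that repeat a pose let the fingers close, or fill a call up. It gives the time, the measured TCP pose, the force and the opening at its end, in the units of the state.
- sense(): the state, without advancing time (a new reading comes with each control period).
- get_image(name): name is "side" or "top" or "wrist"; returns a dict with "pixels" (420x560x3 uint8, red, green, blue), "camera_matrix" (3x3 intrinsics, pixels), "cam_to_world" (4x4, takes a point from camera to world coordinates). Camera axes: x right, y down, z forward; pixel columns grow to the right and rows downward; lengths in m; the calibration is good to about 2 mm. A picture is of the moment at which its call begins. There is no depth.
- close_job(): hands the job in, once; it reports no verdict.
The state is a dict: "clock": time; "joint_pos": joint angles; "joint_vel": joint speeds; "effort": joint torques, N m; "tcp_pos": TCP position; "orientation": TCP orientation; "contact_force": force on the tool from outside, world axes, zero at the start; "moment": the same for the moment, N m; "gripper_width": finger opening in m.
Only numpy, scipy, OpenCV 4.12 (cv2) and the standard library are available. Lean on these libraries where they do the work, as an engineer would, in place of code of your own. Each camera call takes 0.05 s, during which the arm holds its last target.

## Task

Put the block battery into the instrument's open battery bay, lying flat with its terminals toward the brass contacts. Then set the blue cover down on the deck, flat between the rails just behind the overhanging lips, and slide it gently toward the end block until its orange tab has clicked down behind the yellow ledge; do not ram it against the end block. Leave the other things on the bench where they are.

Things in the scene. Friction and masses are not known exactly. Their poses are not given: they have to be found in the camera images.
- case: Dark grey instrument case fixed on the bench, battery side up, 158 x 92 mm, flat deck at z = 18 mm. Origin on the bench, under the cover's nominal home; x = the way the cover slides home, z up. Side walls up to z = 27.5 mm at y = +-39 mm, x = -71 to 36 mm. Dark end block (stop) at the +x end, 42 mm high, face at x = 36 mm +-6 mm, unit by unit.
- bay (a point): Centre of the battery bay's floor: a recess 6 mm deep below the deck, 31 mm in the case's x, 50 mm in y. Axes as the case's. Brass contacts on its -y wall, to which the battery's terminals must point.
- lay_down (a point): Point on the deck where cover_base comes when the cover is set down (+-4 mm in x, +-2 mm in y, x axes parallel): its tongues then come down behind the lips and it lies flat. The lips reach in from the side walls to y = +-33 mm, at case x = -43 to -18 and 9 to 30 mm, underside 5.5 mm above the deck; elsewhere the walls are open above with flared edges.
- home (a point): Nominal place of cover_base on the deck with the cover home, 30 mm ahead of lay_down. End block and yellow ledge are one rigid insert that sits up to 6 mm farther forward or back on each unit, which no reading reports: the end of travel must be felt. The true tab drop-off lies 0.5 mm before, the end block 1 mm beyond the true home; it bears 20 N.
- ledge (a point): Nominal top of the yellow ledge's steep front edge (same +-6 mm in x). The ledge is 20 mm wide and stands 5 mm above the deck; from the rear it is a ramp 10 mm long, then 8 mm flat, then drops steeply here. The cover's orange tab must end down on the +x side of it.
- cover_grip (a point): Middle of the grip rib on the loose blue cover (70 x 74 x 32 mm, about 80 g): rib 12 mm thick in x, 40 mm long in y, 12 mm high, its top 6 mm above this point. x points to the open leading edge (35 mm ahead, white arrow), z up. The roof round the rib is 20 mm above the underside.
- cover_base (a point): The same cover: centre of its underside, 26 mm below cover_grip; same axes. At its foot two tongues a side, 4 mm thick, reach to y = +-37 mm, at x = -35 to -17 and 17 to 35 mm; they slide under the lips with 1.5 mm play upward and 2 mm sideways. Starts on the bench, right way up.
- cover_tab (a joint): Bending of the orange spring tab at the cover's rear (rad): 0 relaxed, positive with its nose bent up. The nose, a round bar 4 mm thick, is 55 mm behind the cover's centre and 0.5 mm above the deck when relaxed. It rides up the ledge's ramp (0.1 to 0.23 rad at the top, where sliding takes about 3 to 6 N) and snaps back to 0 beyond it.
- battery_mid (a point): Centre of the black block battery, 18 x 26 x 46 mm plus 2 mm terminals, about 45 g, lying on its wide face, so this point is 9 mm above what it lies on. The point's z axis is its long axis, toward the terminals (level); y is the 26 mm width (level), a good grasp if held by the upper half: in the bay its top stands 12 mm above the deck.
- battery_terminals (a point): Middle of the battery's terminal end, 23 mm from battery_mid.
- screw_jar: Bystander: jar with a blue lid, 53 mm across, 42 mm high; origin under its centre.
- test_board: Bystander: green circuit board, 50 x 72 x 15 mm; origin under its centre.
- adaptor: Bystander: grey coax adaptor with a red band, lying, 21 mm thick, 62 mm long; origin under its centre.
- fuse_box: Bystander: small red box, 28 x 52 x 16 mm; origin under its centre.

How it is judged:
On the way, in this order (a step that is already met when the one before it is completed fails the run):
1. the battery lies in the bay, terminals toward the brass contacts (x of battery_mid in the frame of case between -0.0125 and -0.0035 m and y of battery_mid in the frame of case between -0.005 and 0.005 m and z of battery_mid in the frame of case between 0.018 and 0.0235 m and y of battery_terminals in the frame of case below -0.015 m), for 0.2 s.
2. the cover lies flat between the rails, not yet home (all of step 1 and y of cover_base in the frame of case between -0.004 and 0.004 m and z of cover_base in the frame of case between 0.0155 and 0.0205 m and angle between cover_base's own z axis and vertical below 0.06 rad and x of cover_base in the frame of case between -0.038 and -0.012 m), for 0.2 s.
At the end, for the whole second after the job is handed in: The battery lies in the bay (within 5 mm, on the floor of the bay, terminals toward the contacts); the cover lies flat under the lips at the end of its travel (no more than 7.4 mm behind the nominal home position), its tab relaxed (below 0.04 rad) behind the ledge; everything at rest and released (all of step 1 and y of cover_base in the frame of case between -0.004 and 0.004 m and z of cover_base in the frame of case between 0.0155 and 0.0205 m and angle between cover_base's own z axis and vertical below 0.06 rad and x of cover_base in the frame of case above -0.0074 m and value of joint cover_tab below 0.04 rad and linear speed of each of cover, battery below 0.01 m/s); the robot touches nothing.
It fails at once if while sliding (cover less than 20 mm from the nominal home), the cover is pressed or rammed against the case or its end block with more than 20 N (x of cover_base in the frame of case above -0.02 m and z of cover_base in the frame of case below 0.025 m and contact force between cover and case above 20 N).
It fails at once if the cover is slammed onto the case with more than 45 N (contact force between cover and case above 45 N).
It fails at once if the battery is pressed against the case with more than 45 N (contact force between battery and case above 45 N).
It fails at once if a bystander (jar, circuit board, coax adaptor, fuse box) is pushed away by more than 20 mm (distance of any of screw_jar, test_board, adaptor, fuse_box from where it was at the start of the episode above 0.02 m).
It also fails if it takes over 67 s, if anything falls off the work surface, if the arm or the gripper's body presses on something with over 40 N, if the wrist force passes 120 N, or if a joint passes its speed limit or range.

## Working session

There is one attempt and no reset: what is moved stays moved. The work goes in short steps, Python scripts to look and compute and a shell command to move; the robot and the scene stay as the last step left them, time stands still between calls to the robot, and variables do not carry over. Pictures are saved under pics/ and viewed, and the job is handed in when it is done.

```bash
ls; mkdir -p pics
python3 - <<'E'
from plant import *
import cv2
s=sense();print(s)
for n in("top","side","wrist"):
    d=get_image(n);cv2.imwrite(f"pics/{n}0.png",d["pixels"][:,:,::-1]);print(n,d["camera_matrix"],d["cam_to_world"])
try: print(tcp_to_grasp)
except Exception as e: print(e)
E
```

```text
pics
{'clock': 0.0, 'joint_pos': array([ 1.54257237e+00,  3.85538667e-01,  6.60153644e-03, -5.14766418e-04,
       -1.19402199e+00, -2.58612372e-01]), 'joint_vel': array([ 0.00060903,  0.00154209, -0.00156106,  0.00012882, -0.00025838,
        0.00095434]), 'effort': array([ 8.53989768e-04, -3.90668929e+01,  1.87403744e+01,  4.21994895e+00,
        1.10335060e-02, -1.87508467e-04]), 'tcp_pos': array([0.17662396, 0.59887307, 0.22145858]), 'orientation': array([-0.29850356, -2.06501171,  2.06961426]), 'contact_force': array([0.93575979, 0.34633881, 0.22958215]), 'moment': array([-0.01482966, -0.0239577 , -0.00975151]), 'gripper_width': 0.08707195706727691}
top [[451.05218271   0.         276.72333686]
 [  0.         451.05218271 214.93208953]
 [  0.           0.           1.        ]] [[ 0.01595859 -0.99223796  0.12332541  0.38336341]
 [-0.9998671  -0.01624764 -0.00133835  0.00570744]
 [ 0.00333171 -0.12328767 -0.99236538  1.15899289]
 [ 0.          0.          0.          1.        ]]
side [[405.00036781   0.         272.62805652]
 [  0.         405.00036781 207.54015421]
 [  0.           0.           1.        ]] [[-0.96191     0.22551651 -0.1545039   0.70599207]
 [ 0.27334812  0.80001035 -0.53410135  0.65709408]
 [ 0.00315604 -0.55599078 -0.83118247  1.06113352]
 [ 0.          0.          0.          1.        ]]
wrist [[316.96965307   0.         282.62648133]
 [  0.         316.96965307 206.29932912]
 [  0.           0.           1.        ]] [[-0.28259806 -0.91697572 -0.28159167  0.25421475]
 [-0.95923403  0.27103393  0.08006678  0.57627882]
 [ 0.0029016   0.29273903 -0.95618797  0.3832994 ]
 [ 0.          0.          0.          1.        ]]
0.0187
```

View pics/top0.png

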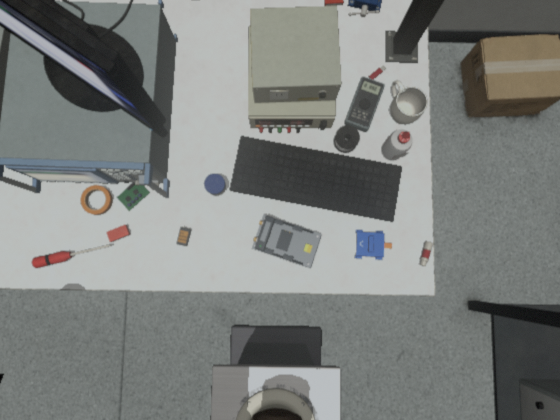

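View pics/side0.png

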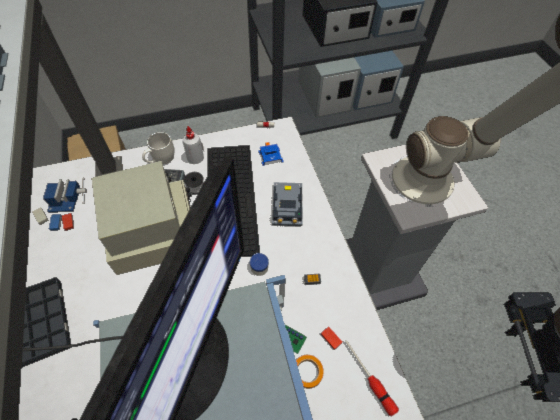

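View pics/wrist0.png

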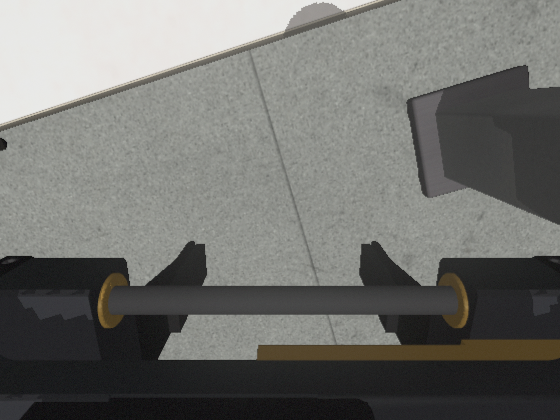

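```bash
cat > h.py <<'E'
import numpy as np, cv2
from plant import *
def ray(d,u,v):
    K=d["camera_matrix"];T=d["cam_to_world"]
    r=T[:3,:3]@np.linalg.solve(K,[u,v,1.]);return T[:3,3],r
def onz(d,u,v,z):
    o,r=ray(d,u,v);return o+r*(z-o[2])/r[2]
def proj(d,p):
    T=d["cam_to_world"];c=T[:3,:3].T@(np.asarray(p)-T[:3,3]);q=d["camera_matrix"]@c;return q[:2]/q[2]
def tri(a,b):
    (o1,r1),(o2,r2)=a,b
    A=np.stack([r1,-r2],1);t=np.linalg.lstsq(A,o2-o1,rcond=None)[0]
    p,q=o1+r1*t[0],o2+r2*t[1];return (p+q)/2,np.linalg.norm(p-q)
def crop(im,x,y,w,h,f,name):
    c=im[y:y+h,x:x+w,::-1];cv2.imwrite(name,cv2.resize(c,None,fx=f,fy=f,interpolation=cv2.INTER_CUBIC))
E
python3 - <<'E'
from h import *
d=get_image("top");crop(d["pixels"],240,205,100,75,8,"pics/tcase.png")
crop(d["pixels"],165,205,60,60,10,"pics/tbat.png");crop(d["pixels"],345,220,60,45,12,"pics/tcov.png")
d=get_image("side");crop(d["pixels"],250,130,80,160,3.7,"pics/s1.png")
E
```

```text
(no output)
```

View pics/tcase.png

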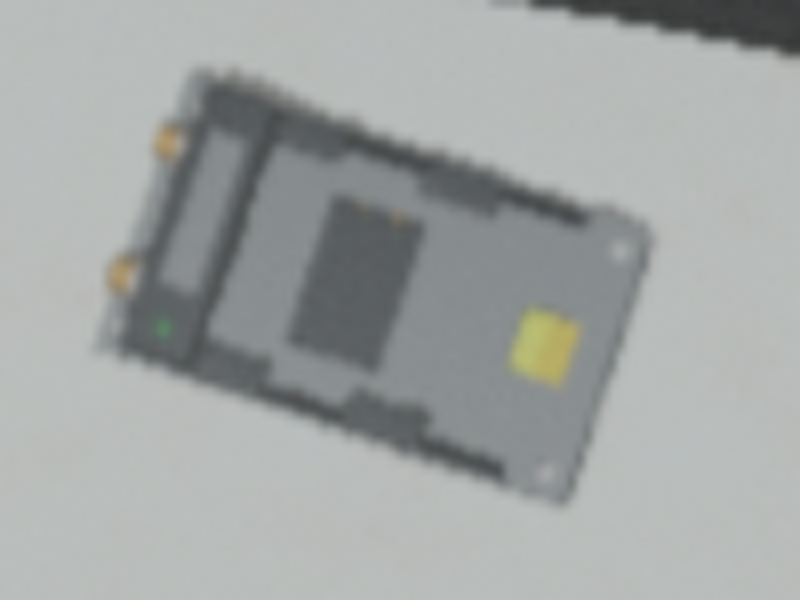

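View pics/tbat.png

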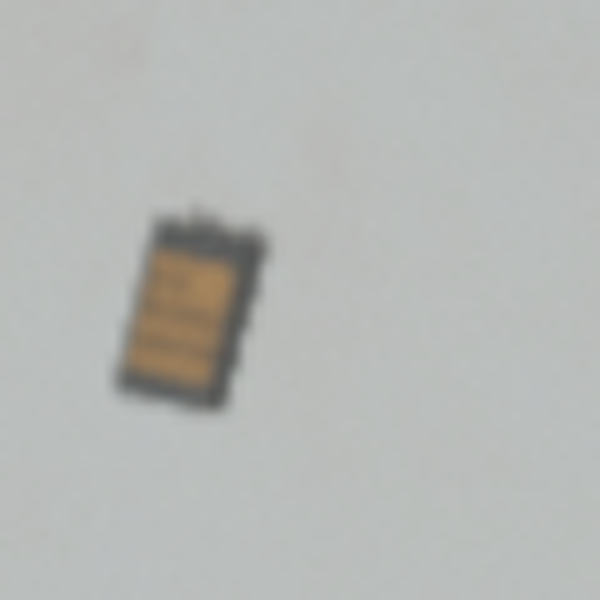

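View pics/tcov.png

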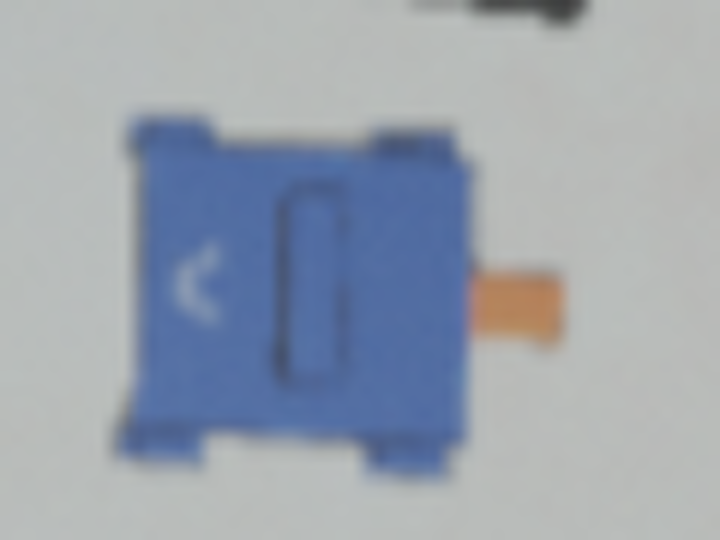

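View pics/s1.png

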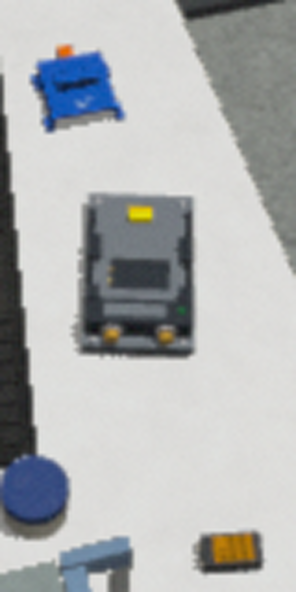

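```bash
cat > pose.py <<'E'
from h import *
from scipy.spatial.transform import Rotation as R
def rep():
    s=sense();M=R.from_rotvec(s["orientation"]).as_matrix()
    print("t",round(s["clock"],2),"tcp",s["tcp_pos"].round(4),"jawdir deg",np.degrees(np.arctan2(M[1,2],M[0,2])).round(2),"y",M[:,1].round(3),"F",s["contact_force"].round(2),"w",round(s["gripper_width"],4),"q",s["joint_pos"].round(2))
rep() if __name__=="__main__" else 0
E
python3 pose.py
python3 - <<'E'
from h import *
d=get_image("top");im=d["pixels"];hsv=cv2.cvtColor(im,cv2.COLOR_RGB2HSV)
def comp(m,x0,y0,x1,y1,z,n):
    mm=np.zeros_like(m);mm[y0:y1,x0:x1]=m[y0:y1,x0:x1]
    c=max(cv2.findContours(mm,cv2.RETR_EXTERNAL,cv2.CHAIN_APPROX_NONE)[0],key=cv2.contourArea)
    P=np.array([onz(d,*p[0],z)[:2]*1000 for p in c],np.float32)
    r=cv2.minAreaRect(P);print(n,cv2.contourArea(c),[np.round(v,1) for v in r]);return r
val=hsv[...,2];
m=((val<150)*255).astype(np.uint8)
comp(m,165,205,225,265,0.012,"battery(xmm,ymm)")
comp(((hsv[...,0]>100)&(hsv[...,0]<125)&(hsv[...,1]>90)).astype(np.uint8)*255,345,220,405,265,0.01,"cover all")
comp(((hsv[...,0]<20)&(hsv[...,1]>70)).astype(np.uint8)*255,380,235,400,255,0.003,"tab")
comp(((val<165)*255).astype(np.uint8),245,208,330,270,0.018,"case")
comp(((hsv[...,0]>22)&(hsv[...,0]<35)&(hsv[...,1]>100)).astype(np.uint8)*255,295,235,325,260,0.022,"ledge")
E
```

```text
t 0.25 tcp [0.1767 0.5992 0.222 ] jawdir deg -106.44 y [-0.    -0.001 -1.   ] F [-0.48 -0.93  0.51] w 0.0873 q [ 1.54  0.39  0.01 -0.   -1.19 -0.26]
battery(xmm,ymm) 183.5 [array([468.2, 240.2]), array([29.2, 46.8]), np.float64(78.4)]
cover all 620.5 [array([ 454.8, -234.3]), array([68.2, 69.4]), np.float64(87.2)]
tab 23.5 [array([ 454. , -282.3]), array([10.2, 15.6]), np.float64(0.9)]
case 2286.0 [array([462.5, -21.8]), array([160.5,  99.5]), np.float64(71.8)]
ledge 15.0 [array([441.8, -76.7]), array([ 9.5, 15.9]), np.float64(72.0)]
```

```bash
python3 -m handwheel '87 1 -1.2 0 0;87 2 -2.4 0 0;87 3.2 -3.8 0 0;87 4.2 -5 0 0;87 5.2 -6.2 0 0.2;87 6.2 -7.5 0 0.4;87 7.2 -8.8 0 0.6;87 8.2 -10 0 0.8;87 9 -11 0 0.8;87 9.7 -12 0 0.8'; python3 -m handwheel '87 0 0 0 0;87 0 0 0 0;87 0 0 0 0;87 0 0 0 0;87 0 0 0 0;87 0 0 0 0;87 0 0 0 0;87 0 0 0 0;87 0 0 0 0;87 0 0 0 0';python3 pose.py
python3 - <<'E'
from h import *
for n in("top","wrist"):
    d=get_image(n);cv2.imwrite(f"pics/{n}1.png",d["pixels"][:,:,::-1])
E
```

```text
clock: 1.13
tcp_pos: [0.4406, 0.2746, 0.2225]
orientation: [-0.215, -2.115, 2.115]
contact_force: [0.6, 0.5, -0.5]
gripper_width: 0.0871
clock: 1.97
tcp_pos: [0.4404, 0.2748, 0.2225]
orientation: [-0.215, -2.115, 2.115]
contact_force: [0.1, -0.2, 0.2]
gripper_width: 0.0871
t 1.97 tcp [0.4404 0.2748 0.2225] jawdir deg -101.58 y [ 0. -0. -1.] F [ 0.1  -0.18  0.23] w 0.0871 q [ 0.87  0.2  -0.25  0.   -1.12  0.5 ]
```

View pics/wrist1.png

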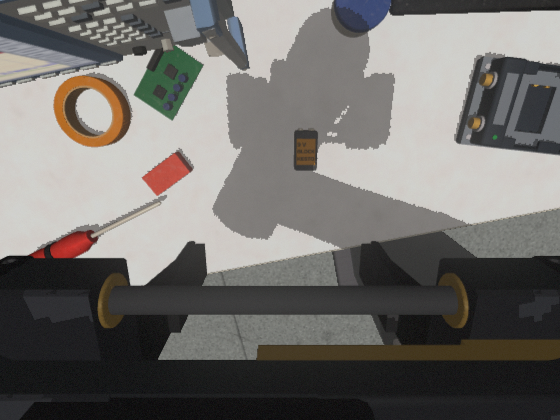

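Run:
```python
from h import *
d=get_image("wrist");im=d["pixels"];crop(im,275,115,60,75,8,"pics/wb.png")
g=cv2.cvtColor(im,cv2.COLOR_RGB2HSV)
print(g[150,285:330,2])
m=((g[...,2]<80)|(g[...,1]>120)).astype(np.uint8)*255
mm=np.zeros_like(m);mm[118:185,280:335]=m[118:185,280:335]
c=max(cv2.findContours(mm,cv2.RETR_EXTERNAL,cv2.CHAIN_APPROX_NONE)[0],key=cv2.contourArea)
P=np.array([onz(d,*p[0],0.018)[:2]*1000 for p in c],np.float32);print(cv2.boundingRect(c),cv2.minAreaRect(P))
```

```text
[127 126 129 128 127 128 129 128 110  62  58  80  81  75  71  78  70 105
 103  81  80  74  91  74  79  83  83  84  78  94  73  56 101 196 205 206
 204 203 205 205 204 205 206 206 206]
(294, 130, 24, 40) ((470.8962707519531, 241.48471069335938), (26.076702117919922, 44.31024932861328), 78.42089080810547)
```

View pics/wb.png

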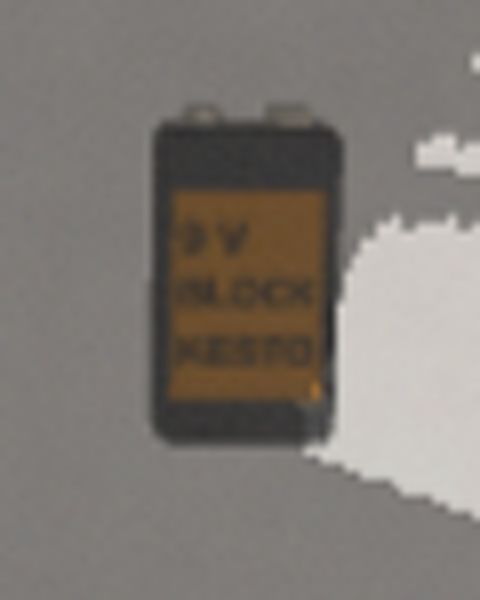

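```bash
python3 -m handwheel '87 0.5 -0.55 -0.5 0;87 1.02 -1.11 -1.5 0;87 1.02 -1.11 -2.5 0;87 1.02 -1.11 -3.5 0;87 1.02 -1.11 -4.5 0;87 1.02 -1.11 -5.5 0;87 1.02 -1.11 -6.2 0;87 1.02 -1.11 -6.8 0;87 1.02 -1.11 -7.1 0;87 1.02 -1.11 -7.13 0';python3 pose.py
python3 - <<'E'
from h import *
d=get_image("wrist");cv2.imwrite(f"pics/w2.png",d["pixels"][:,:,::-1])
E
```

```text
clock: 2.95
tcp_pos: [0.4703, 0.2404, 0.0068]
orientation: [-0.213, -2.11, 2.117]
contact_force: [0.9, 0.3, -0.3]
gripper_width: 0.0868
t 2.95 tcp [0.4703 0.2404 0.0068] jawdir deg -101.63 y [-0.003 -0.003 -1.   ] F [ 0.93  0.28 -0.26] w 0.0868 q [ 0.78  0.49 -0.48  0.   -0.61  0.59]
```

View pics/w2.png

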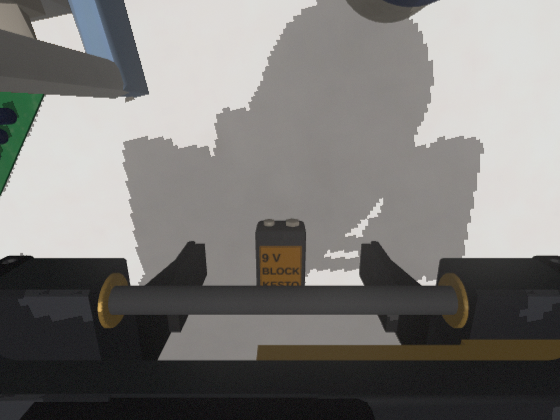

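```bash
python3 -m handwheel '26 0 0 0.05 0;10 0 0 0.05 0;10 0 0 0.05 0;10 0 0 0.05 0;10 0 0 0.05 0;10 0 0 0.05 0;10 0 0 0.05 0;10 0 0 0.05 0;10 0 0 0.05 0;10 0 0 0.05 0';python3 pose.py
```

```text
clock: 3.83
tcp_pos: [0.471, 0.241, 0.0094]
orientation: [-0.214, -2.113, 2.116]
contact_force: [-0.0, -0.5, 0.2]
gripper_width: 0.0282
t 3.83 tcp [0.471  0.241  0.0094] jawdir deg -101.6 y [-0.001 -0.002 -1.   ] F [-0.03 -0.52  0.21] w 0.0282 q [ 0.78  0.48 -0.48  0.   -0.61  0.59]
```

```bash
python3 -m handwheel '10 0 0 0 0;10 0 0 0.2 0;10 0 0 1 0;10 0 0 2 0;10 0 0 3.2 0;10 -0.2 -1 4.2 -0.3;10 -0.5 -2.2 4.6 -0.6;10 -0.8 -3.4 5 -0.9;10 -1.2 -4.6 5.3 -1.07;10 -1.5 -5.8 5.6 -1.07';python3 -m handwheel '10 -0.1 -1.2 0.2 0;10 -0.2 -2.5 0.4 0;10 -0.2 -2.5 0.5 0;10 -0.2 -2.5 0.5 0;10 -0.2 -2.5 0.5 0;10 -0.2 -2.5 0.5 0;10 -0.2 -2.5 0.5 0;10 -0.2 -2.5 0.5 0;10 -0.2 -2.5 0.5 0;10 -0.2 -2.5 0.5 0';python3 pose.py;python3 - <<'E'
from h import *
d=get_image("wrist");cv2.imwrite(f"pics/w3.png",d["pixels"][:,:,::-1])
E
```

```text
clock: 4.67
tcp_pos: [0.4247, 0.0655, 0.1784]
orientation: [-0.325, -2.051, 2.052]
contact_force: [0.2, 0.1, -0.2]
gripper_width: 0.0262
clock: 5.5
tcp_pos: [0.4188, -0.009, 0.1932]
orientation: [-0.323, -2.051, 2.053]
contact_force: [0.0, 0.2, -0.3]
gripper_width: 0.0258
t 5.5 tcp [ 0.4188 -0.009   0.1932] jawdir deg -107.95 y [-0.001 -0.001 -1.   ] F [ 0.02  0.15 -0.3 ] w 0.0258 q [ 0.37  0.05 -0.51  0.   -1.01  0.89]
```

View pics/w3.png

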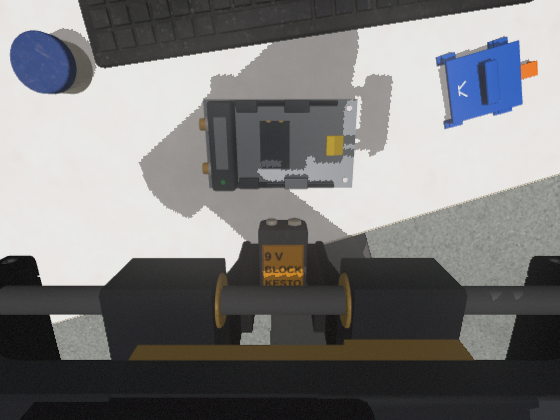

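Run:
```python
from h import *
d=get_image("wrist");im=d["pixels"];np.savez("w3.npz",**d)
crop(im,195,85,175,115,4.5,"pics/wc.png")
crop(im,235,205,95,90,6,"pics/wbh.png")
s=sense();a=np.radians(72.05)
L=np.array([np.sin(a),-np.cos(a),0]);W=np.array([np.cos(a),np.sin(a),0])
for l in(23,25):
  for w in(-13,13): 
    print(l,w,proj(d,s["tcp_pos"]+L*l/1000+W*w/1000+[0,0,.0086]))
```

```text
23 -13 [307.51329385 226.58402013]
23 13 [257.03616777 226.61493148]
25 -13 [307.60372842 222.93231362]
25 13 [256.94459219 222.96207098]
```

View pics/wc.png

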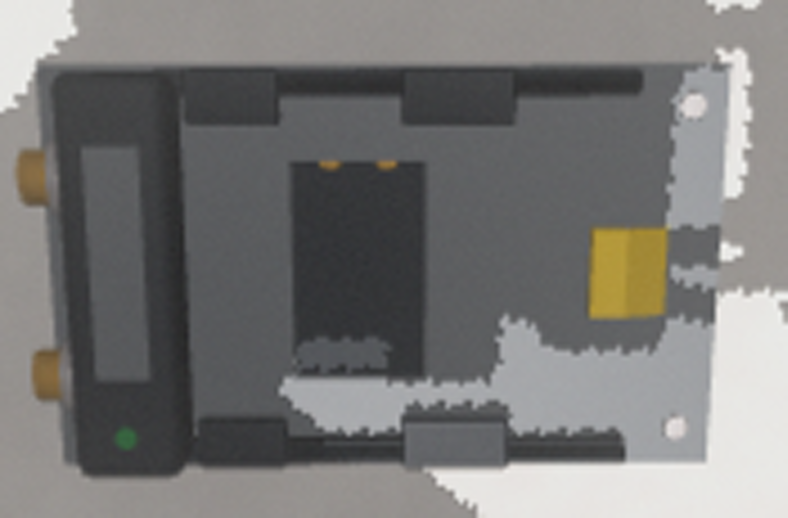

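View pics/wbh.png

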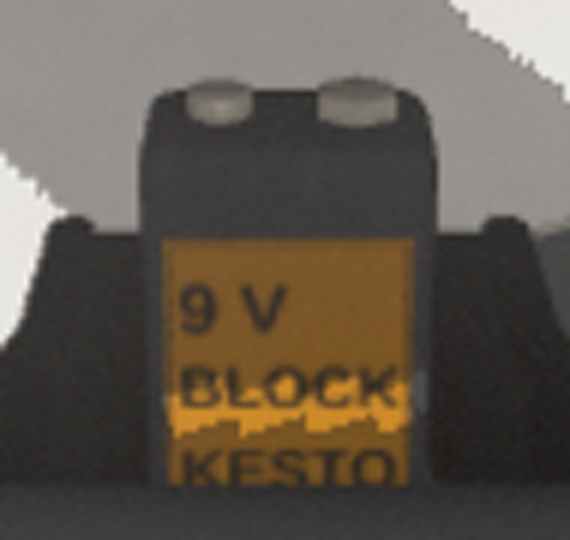

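Run:
```python
from h import *
d=dict(np.load("w3.npz"));print(d["cam_to_world"][:3,3])
def P(x,y,z): return onz(d,195+(x+.5)/4.5-.5,85+(y+.5)/4.5-.5,z)*1e3
r={k:P(*v) for k,v in dict(b1=(290,163,.018),b2=(425,163,.018),b3=(424,377,.018),b4=(296,377,.018),
 dR=(728,66,.018),dR2=(705,462,.018), l1a=(186,124,.0275),l1b=(279,124,.0275),l2a=(404,124,.0275),l2b=(516,124,.0275),
 m1a=(200,418,.0275),m1b=(287,418,.0275),m2a=(404,416,.0275),m2b=(508,416,.0275),lg1=(590,228,.023),lg2=(592,318,.023),wtop=(643,94,.0275),wbot=(625,462,.0275),h1=(693,105,.018),h2=(676,428,.018)).items()}
for k,v in r.items(): print(k,v[:2].round(1))
def ang(p,q): v=r[p]-r[q]; return np.degrees(np.arctan2(v[1],v[0])).round(2)
print(ang("b1","b2"),ang("l1a","l2b"),ang("m1a","m2b"),ang("dR","dR2"),ang("lg1","lg2"),ang("h1","h2"))
a=np.radians(72);X=np.array([np.cos(a),np.sin(a)]);Y=np.array([-X[1],X[0]])
for k,v in r.items(): print(k,(v[:2]@X).round(1),(v[:2]@Y).round(1))
s=sense();L=-Y
for h in(-.0094,.0086):
  print(proj(d,s["tcp_pos"]+np.r_[L*.023,h]))
```

```text
[ 0.49574757 -0.03399349  0.35490336]
b1 [492.   -8.1]
b2 [482.5 -37.4]
b3 [435.6 -22.3]
b4 [445.    6.7]
dR [ 481.6 -108.3]
dR2 [394.7 -80.9]
l1a [507.   10.2]
l1b [500.7  -9.3]
l2a [492.2 -35.4]
l2b [484.6 -58.9]
m1a [444.2  30.1]
m1b [437.9  10.7]
m2a [430.  -15.4]
m2b [422.5 -38.5]
lg1 [457.5 -68.8]
lg2 [437.6 -63.7]
wtop [482.1 -87.1]
wbot [403.4 -61.6]
h1 [475.9 -98.8]
h2 [405.  -76.3]
72.06 72.06 72.41 -17.54 -14.36 -17.6
b1 144.3 -470.4
b2 113.5 -470.4
b3 113.4 -421.2
b4 143.9 -421.1
dR 45.8 -491.5
dR2 45.1 -400.4
l1a 166.3 -479.0
l1b 145.9 -479.0
l2a 118.4 -479.0
l2b 93.7 -479.1
m1a 165.9 -413.2
m1b 145.5 -413.2
m2a 118.2 -413.7
m2b 93.9 -413.7
lg1 75.9 -456.3
lg2 74.6 -435.9
wtop 66.1 -485.4
wbot 66.1 -402.7
h1 53.1 -483.1
h2 52.6 -408.8
[282.27755088 215.39175391]
[282.31805441 226.59946521]
```

```bash
python3 -m handwheel '10 0.8 -0.1 -0.3 0;10 1.5 -0.22 -1 0;10 1.52 -0.22 -2 0;10 1.52 -0.22 -3 0;10 1.52 -0.22 -3.8 0;10 1.52 -0.22 -4.5 0;10 1.52 -0.22 -5 0;10 1.52 -0.22 -5.33 0;10 1.52 -0.22 -5.33 0;10 1.52 -0.22 -5.33 0';python3 pose.py;python3 - <<'E'
from h import *
d=get_image("wrist");cv2.imwrite(f"pics/w4.png",d["pixels"][:,:,::-1]);np.savez("w4.npz",**d)
crop(d["pixels"],220,190,130,100,6,"pics/w4c.png")
E
```

```text
clock: 6.43
tcp_pos: [0.4643, -0.0158, 0.0331]
orientation: [-0.323, -2.05, 2.054]
contact_force: [-0.0, -0.0, 0.0]
gripper_width: 0.026
t 6.43 tcp [ 0.4643 -0.0158  0.0331] jawdir deg -107.96 y [-0.002 -0.002 -1.   ] F [-0.02 -0.02  0.02] w 0.026 q [ 0.32  0.36 -0.61  0.   -0.6   0.94]
```

View pics/w4c.png

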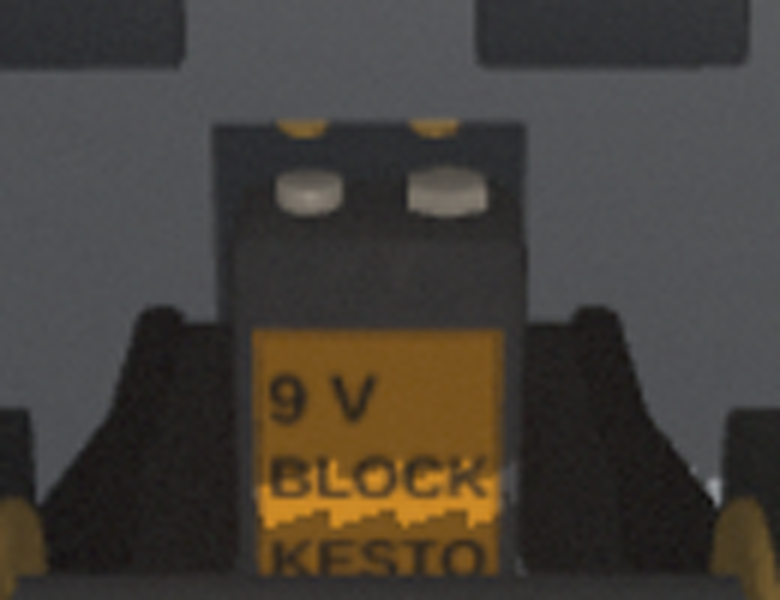

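View pics/w4.png

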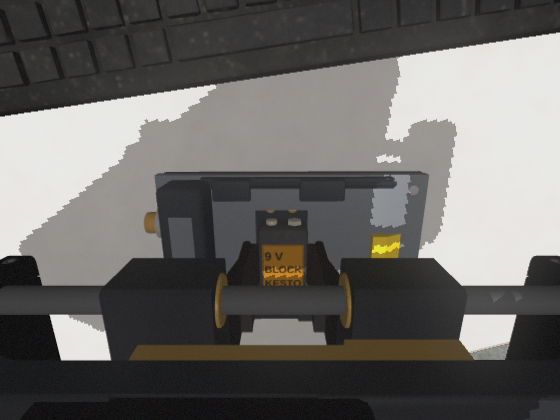

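Run:
```python
from h import *
d=dict(np.load("w4.npz"));T=np.array([.4643,-.0158,.0331])
a=np.radians(72.1);X=np.array([np.cos(a),np.sin(a),0]);L=np.array([X[1],-X[0],0])
f=lambda p:((proj(d,p)-[220,190]+.5)*6-.5).round(0)
for o in(0,-.001,-.002,-.003):
  print(o,"term",f(T+L*(.025+o)+[0,0,-.0004]),"top",f(T+L*(.023+o)+[0,0,.0086]),"bot",f(T+L*(.023+o)+[0,0,-.0094]))
for y in (118,123,128): 
  p=onz(d,220+(370+.5)/6-.5,190+(y+.5)/6-.5,.018);print("rim L rel TCP",((p-T)@L*1e3).round(2))
for x in(213,527):
  p=onz(d,220+(x+.5)/6-.5,190+(140+.5)/6-.5,.018);print("rim X rel TCP",((p-T)@X*1e3).round(2))
p=[((onz(d,220+(x+.5)/6-.5,190+(250+.5)/6-.5,.0417)-T)@X*1e3).round(2) for x in (235,522)];print("bat X",p)
```

```text
0 term [374. 167.] top [374. 223.] bot [374. 156.]
-0.001 term [374. 177.] top [375. 234.] bot [374. 166.]
-0.002 term [374. 188.] top [375. 245.] bot [374. 175.]
-0.003 term [374. 198.] top [375. 256.] bot [374. 185.]
rim L rel TCP 24.93
rim L rel TCP 24.42
rim L rel TCP 23.91
rim X rel TCP 15.77
rim X rel TCP -14.95
bat X [np.float64(12.03), np.float64(-12.72)]
```

```bash
python3 -m handwheel '10 0 0.02 0 0;10 0 0.02 -0.05 0;10 0 0.02 -0.1 0;10 0 0.02 -0.14 0;10 0 0.02 -0.18 0;10 0 0.02 -0.22 0;10 0 0.02 -0.26 0;10 0 0.02 -0.3 0;10 0 0.02 -0.33 0;10 0 0.02 -0.36 0';python3 pose.py;python3 - <<'E'
from h import *
d=get_image("wrist");np.savez("w5.npz",**d)
crop(d["pixels"],220,190,130,100,6,"pics/w5c.png")
E
```

```text
clock: 7.32
tcp_pos: [0.4648, -0.0151, 0.0228]
orientation: [-0.324, -2.051, 2.053]
contact_force: [0.6, -0.6, 0.1]
gripper_width: 0.0261
t 7.32 tcp [ 0.4648 -0.0151  0.0228] jawdir deg -107.96 y [-0.    -0.001 -1.   ] F [ 0.56 -0.61  0.07] w 0.0261 q [ 0.32  0.38 -0.62  0.   -0.57  0.94]
```

View pics/w5c.png

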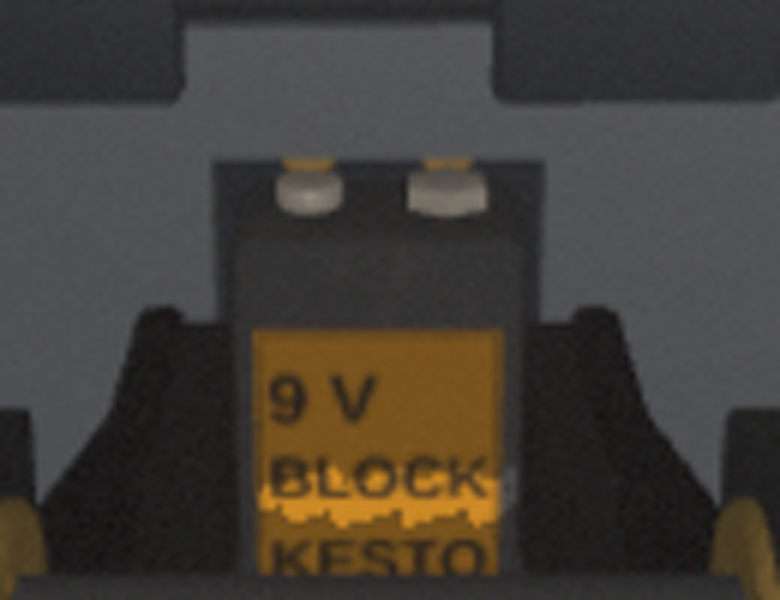

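```bash
python3 -m handwheel '10 0 0 -0.02 0;10 0 0 -0.04 0;10 0 0 -0.05 0;10 0 0 -0.05 0;30 0 0 -0.05 0;40 0 0 -0.05 0;40 0 0 -0.05 0;40 0 0 -0.05 0;50 0 0 0 0;50 0 0 0.2 0';python3 pose.py
```

```text
clock: 8.2
tcp_pos: [0.464, -0.0153, 0.0281]
orientation: [-0.322, -2.049, 2.053]
contact_force: [0.9, -0.0, -0.2]
gripper_width: 0.0464
t 8.2 tcp [ 0.464  -0.0153  0.0281] jawdir deg -107.97 y [-0.003 -0.002 -1.   ] F [ 0.93 -0.01 -0.17] w 0.0464 q [ 0.32  0.37 -0.62  0.   -0.58  0.94]
```

```bash
python3 -m handwheel '60 0 0 0.5 0;87 0 0 1.5 0;87 0 0 2.5 0;87 -0.2 0 3.5 0;87 -0.6 -0.4 4.3 0;87 -1 -1 5 0;87 -1.3 -1.5 5.6 0;87 -1.5 -1.8 5.7 0;87 -1.5 -2 5.7 0;87 -1.5 -2 5.7 0';python3 pose.py;python3 - <<'E'
from h import *
d=get_image("wrist");np.savez("w6.npz",**d);cv2.imwrite("pics/w6.png",d["pixels"][:,:,::-1])
E
```

```text
clock: 9.03
tcp_pos: [0.4185, -0.076, 0.1988]
orientation: [-0.323, -2.048, 2.052]
contact_force: [-0.1, -0.3, 0.1]
gripper_width: 0.0868
t 9.03 tcp [ 0.4185 -0.076   0.1988] jawdir deg -108.06 y [-0.003 -0.001 -1.   ] F [-0.05 -0.29  0.11] w 0.0868 q [ 0.21  0.06 -0.49  0.   -1.03  1.05]
```

View pics/w6.png

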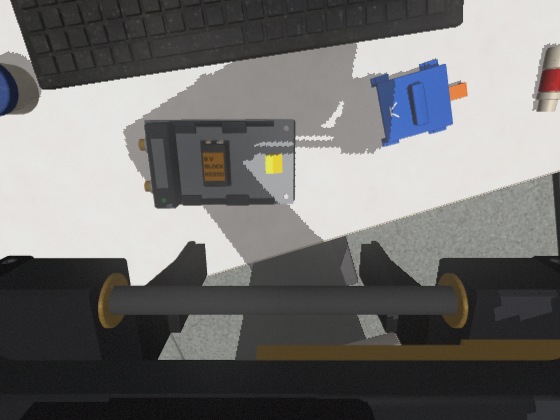

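Run:
```python
from h import *
d=dict(np.load("w6.npz"));crop(d["pixels"],190,125,60,75,8,"pics/w6b.png");crop(d["pixels"],365,50,110,105,5.5,"pics/w6c.png")
```

```text
(no output)
```

View pics/w6b.png

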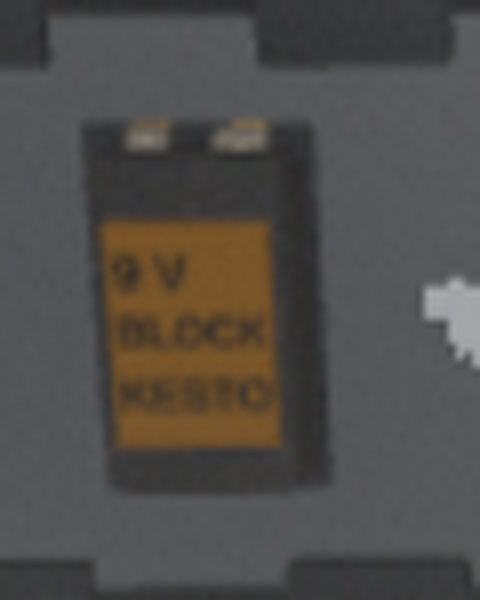

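View pics/w6c.png

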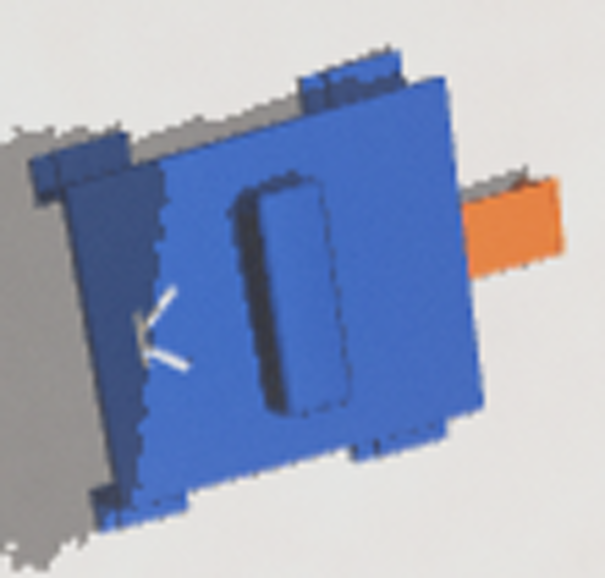

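Run:
```python
from h import *
d=dict(np.load("w6.npz"))
P=lambda x,y,z,o=(365,50),f=5.5: onz(d,o[0]+(x+.5)/f-.5,o[1]+(y+.5)/f-.5,z)[:2]*1e3
roof=np.array([P(x,y,.020) for x,y in((67,200),(440,78),(483,408),(115,505))])
rib=np.array([P(x,y,.032) for x,y in((258,190),(318,180),(350,405),(283,415))])
for n,q in(("roof",roof),("rib",rib)):
  v=(q[0]+q[3]-q[1]-q[2]);w=(q[0]+q[1]-q[2]-q[3])
  print(n,q.mean(0).round(1),"len",np.hypot(*v)/2,np.hypot(*w)/2,"ang",np.degrees(np.arctan2(v[1],v[0])),np.degrees(np.arctan2(w[1],w[0]))+90)
b=np.array([P(x,y,.030,(190,125),8) for x,y in((85,128),(275,128),(295,490),(112,490))])
print("bat",b.mean(0),np.diff(b,axis=0))
rim=np.array([P(x,y,.018,(190,125),8) for x,y in((82,123),(315,123),(330,488))]);print("rim",rim,(rim[0]+rim[2])/2)
```

```text
roof [ 457.3 -231.6] len 69.40287298542826 58.28467285842242 ang 88.118238546576 87.33375612481628
rib [ 457.6 -231.8] len 11.335832772761922 39.71287639817548 ang 80.63855267935776 86.5875072699811
bat [465.372877   -16.08282983] [[ -7.53378863 -23.11637632]
 [-45.25581919  14.65675317]
 [  7.58034888  23.22342804]]
rim [[492.33572789  -8.51697728]
 [482.76653278 -37.87931265]
 [435.66369842 -22.11763216]] [463.99971315 -15.31730472]
```

```bash
python3 -m handwheel '40 0.2 -1 0 0.5;40 0.5 -2 0 1;40 0.8 -3 -0.3 1.5;40 1.1 -4 -1 2;40 1.3 -5.19 -2 2.64;40 1.3 -5.19 -3 2.64;40 1.3 -5.19 -4 2.64;40 1.3 -5.19 -4.6 2.64;40 1.3 -5.19 -4.6 2.64;40 1.3 -5.19 -4.6 2.64';python3 pose.py;python3 - <<'E'
from h import *
d=get_image("wrist");np.savez("w7.npz",**d);cv2.imwrite("pics/w7.png",d["pixels"][:,:,::-1])
E
```

```text
clock: 9.92
tcp_pos: [0.457, -0.2309, 0.0585]
orientation: [-0.032, -2.196, 2.201]
contact_force: [0.3, -0.5, 0.8]
gripper_width: 0.0406
t 9.92 tcp [ 0.457  -0.2309  0.0585] jawdir deg -92.16 y [-0.008 -0.002 -1.   ] F [ 0.3  -0.54  0.82] w 0.0406 q [-0.15  0.39 -0.47  0.01 -0.72  1.68]
```

View pics/w7.png

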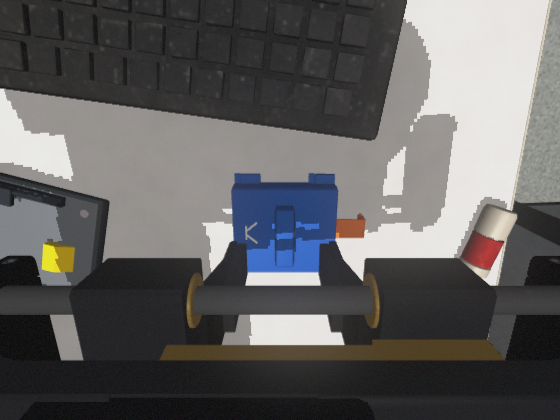

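Run:
```python
from h import *
d=dict(np.load("w7.npz"));crop(d["pixels"],225,165,150,115,5.2,"pics/w7c.png")
P=lambda u,v,z:onz(d,u,v,z)[:2]*1e3
print(P(275.5,208,.032),P(293.5,208,.032),P(275,265,.032),P(294,265,.032),"roof",P(233,184.5,.02),P(336,184.5,.02))
```

```text
[ 479.05483555 -227.73563678] [ 478.62622354 -238.91266244] [ 439.66663438 -225.6738554 ] [ 439.17758885 -238.18220946] roof [ 492.18329066 -200.63480575] [ 489.65237116 -267.12829746]
```

View pics/w7c.png

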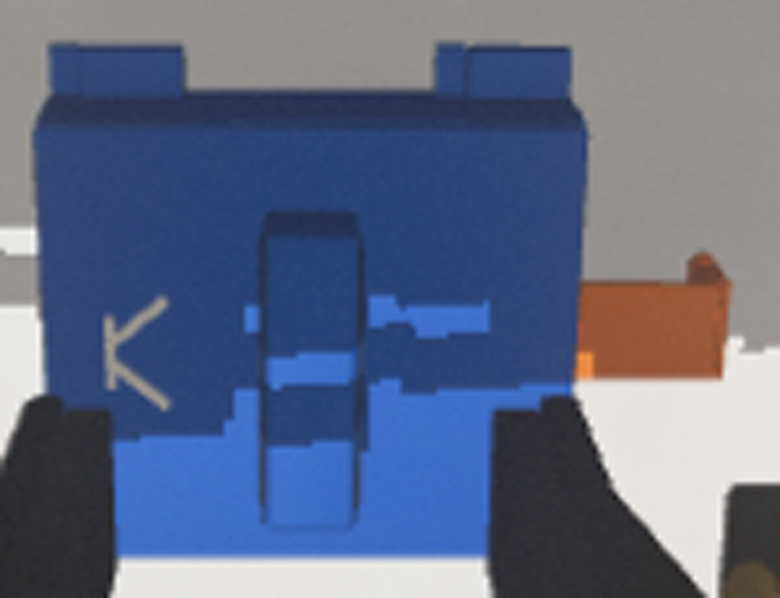

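```bash
python3 -m handwheel '40 0.06 -0.05 -0.3 0;40 0.06 -0.05 -0.6 0;40 0.06 -0.05 -0.9 0;40 0.06 -0.05 -1.1 0;40 0.06 -0.05 -1.2 0;40 0.06 -0.05 -1.2 0;12 0.06 -0.05 -1.2 0;5 0.06 -0.05 -1.2 0;5 0.06 -0.05 -1.2 0;5 0.06 -0.05 -1.2 0';python3 pose.py
```

```text
clock: 10.8
tcp_pos: [0.4603, -0.2327, 0.0244]
orientation: [-0.037, -2.197, 2.204]
contact_force: [0.1, -0.1, 0.7]
gripper_width: 0.021
t 10.8 tcp [ 0.4603 -0.2327  0.0244] jawdir deg -92.14 y [-0.004 -0.003 -1.   ] F [ 0.06 -0.1   0.69] w 0.021 q [-0.15  0.44 -0.5   0.01 -0.63  1.68]
```

```bash
python3 -m handwheel '18 -0.02 0 -0.05 0;5 -0.02 0 -0.05 0;5 -0.02 0 -0.05 0;5 -0.02 0 -0.05 0;5 -0.02 0 -0.05 0;5 -0.02 0 -0.05 0;5 -0.02 0 -0.05 0;5 -0.02 0 -0.05 0;5 -0.02 0 -0.05 0;5 -0.02 0 -0.05 0';python3 pose.py
```

```text
clock: 11.63
tcp_pos: [0.4596, -0.2327, 0.0229]
orientation: [-0.037, -2.197, 2.204]
contact_force: [-0.2, 0.3, 1.5]
gripper_width: 0.0115
t 11.63 tcp [ 0.4596 -0.2327  0.0229] jawdir deg -92.14 y [-0.004 -0.003 -1.   ] F [-0.22  0.34  1.52] w 0.0115 q [-0.15  0.44 -0.5   0.01 -0.63  1.68]
```

```bash
python3 -m handwheel '5 0 0 0.2 0;5 0 0 0.8 0;5 0 0 1.8 0;5 0 0.5 2.9 -0.4;5 0 1.6 2.9 -0.9;5 -0.03 2.8 2.9 -1.4;5 -0.05 4 2.9 -1.9;5 -0.07 5.2 2.9 -2.4;5 -0.07 6.2 2.9 -2.62;5 -0.07 6.55 2.9 -2.62';python3 pose.py
```

```text
clock: 12.47
tcp_pos: [0.4577, -0.0333, 0.1105]
orientation: [-0.317, -2.052, 2.056]
contact_force: [0.1, -0.7, -0.8]
gripper_width: 0.012
t 12.47 tcp [ 0.4577 -0.0333  0.1105] jawdir deg -107.69 y [-0.003 -0.001 -1.   ] F [ 0.08 -0.67 -0.81] w 0.012 q [ 0.28  0.23 -0.54  0.   -0.8   0.98]
```

```bash
python3 -m handwheel '5 0 0 0 0;5 0 0 0 0;5 0 0 0 0;5 0 0 0 0;5 0 0 0 0;5 0 0 0 0;5 0 0 0 0;5 0 0 0 0;5 0 0 0 0;5 0 0 0 0';python3 pose.py;python3 - <<'E'
from h import *
d=get_image("wrist");np.savez("w8.npz",**d);cv2.imwrite("pics/w8.png",d["pixels"][:,:,::-1])
d=get_image("side");crop(d["pixels"],230,130,110,110,5,"pics/s8.png")
E
```

```text
clock: 13.3
tcp_pos: [0.4577, -0.0334, 0.1105]
orientation: [-0.317, -2.052, 2.056]
contact_force: [-0.4, -0.2, -1.6]
gripper_width: 0.0114
t 13.3 tcp [ 0.4577 -0.0334  0.1105] jawdir deg -107.7 y [-0.003 -0.001 -1.   ] F [-0.39 -0.18 -1.62] w 0.0114 q [ 0.28  0.23 -0.54  0.   -0.8   0.98]
```

View pics/w8.png

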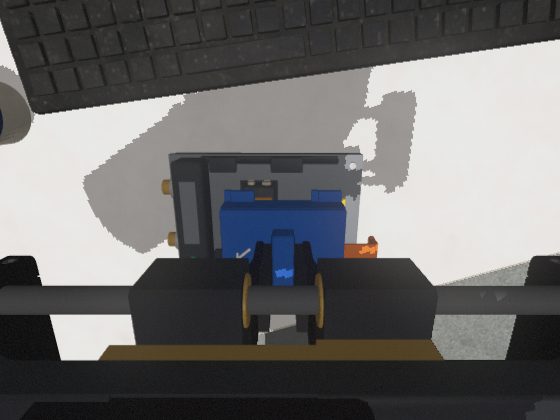

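View pics/s8.png

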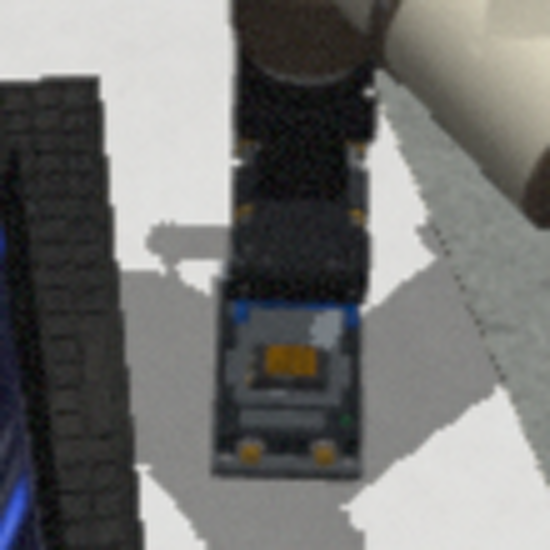

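```bash
python3 -m handwheel '5 0 -0.05 -0.3 0;5 0 -0.1 -0.6 0;5 0 -0.1 -0.9 0;5 0 -0.1 -1.2 0;5 0 -0.1 -1.4 0;5 0 -0.1 -1.5 0;5 0 -0.1 -1.6 0;5 0 -0.1 -1.6 0;5 0 -0.1 -1.6 0;5 0 -0.1 -1.6 0';python3 pose.py;python3 - <<'E'
from h import *
d=get_image("wrist");np.savez("w9.npz",**d);cv2.imwrite("pics/w9.png",d["pixels"][:,:,::-1]);crop(d["pixels"],140,165,260,110,3,"pics/w9c.png")
E
```

```text
clock: 14.23
tcp_pos: [0.4581, -0.0362, 0.0628]
orientation: [-0.318, -2.053, 2.056]
contact_force: [0.4, -0.3, -1.6]
gripper_width: 0.0114
t 14.23 tcp [ 0.4581 -0.0362  0.0628] jawdir deg -107.69 y [-0.002 -0.001 -1.   ] F [ 0.43 -0.32 -1.6 ] w 0.0114 q [ 0.28  0.3  -0.6   0.   -0.67  0.98]
```

View pics/w9c.png

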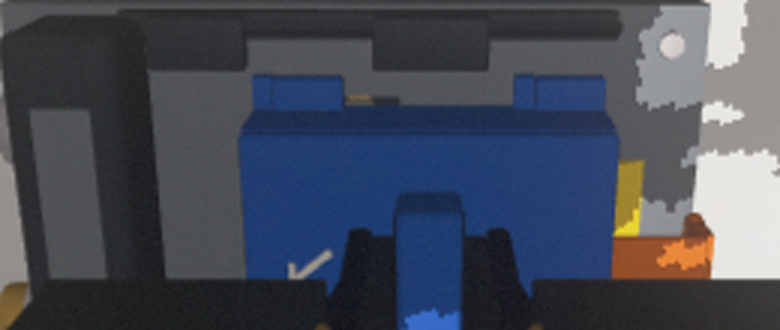

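```bash
cat > cs.py <<'E'
from h import *
A=np.radians(72.15);X=np.array([np.cos(A),np.sin(A)]);Y=np.array([-X[1],X[0]])
O=np.array([.46645,-.0077])
def cc(p): q=np.asarray(p)[:2]-O; return np.round([q@X*1e3,q@Y*1e3],1)
E
python3 - <<'E'
from cs import *
d=dict(np.load("w9.npz"));print(d["cam_to_world"][:3,3])
P=lambda x,y,z:cc(onz(d,140+(x+.5)/3-.5,165+(y+.5)/3-.5,z))
print("tcp",cc(sense()["tcp_pos"]))
zb=.0399
for n,x,y,z in(("tongF lead (5 rel +35)",252,75,zb),("tongF rear(+17)",344,75,zb),("tongR lead(-17)",515,75,zb),("tongR rear(-35)",606,75,zb),("tongF w z4",252,75,zb+.004),
 ("lip 30",132,69,.0275),("lip 9",245,69,.0275),("lip -18",374,69,.0275),("lip -43",490,69,.0275),("rib far",430,195,zb+.020),("rib L",397,210,zb+.032),("rib R",463,210,zb+.032),("roof",430,130,zb+.02),("lip underside z.0235",374,69,.0235)):
  print(n,P(x,y,z))
E
```

```text
[ 0.53539026 -0.06068412  0.22441785]
tcp [-29.7  -0.7]
tongF lead (5 rel +35) [  5.4 -35.4]
tongF rear(+17) [-13.  -35.4]
tongR lead(-17) [-47.2 -35.5]
tongR rear(-35) [-65.4 -35.6]
tongF w z4 [  4.6 -36.4]
lip 30 [ 33.1 -33.5]
lip 9 [  9.1 -33.5]
lip -18 [-18.3 -33.6]
lip -43 [-43.  -33.7]
rib far [-30.2 -17.6]
rib L [-24.4 -19.5]
rib R [-35.8 -19.5]
roof [-30.1 -30.2]
lip underside z.0235 [-18.1 -32.6]
```

```bash
python3 -m handwheel '5 0.05 -0.015 0 0;5 0.05 -0.015 -0.1 0;5 0.05 -0.015 -0.2 0;5 0.05 -0.015 -0.3 0;5 0.05 -0.015 -0.38 0;5 0.05 -0.015 -0.46 0;5 0.05 -0.015 -0.52 0;5 0.05 -0.015 -0.58 0;5 0.05 -0.015 -0.62 0;5 0.05 -0.015 -0.65 0';python3 pose.py;python3 - <<'E'
from h import *
d=get_image("wrist");np.savez("w10.npz",**d);crop(d["pixels"],140,165,260,110,3,"pics/w10c.png")
E
```

```text
clock: 15.12
tcp_pos: [0.4595, -0.0366, 0.0432]
orientation: [-0.318, -2.053, 2.056]
contact_force: [0.3, 0.5, -0.3]
gripper_width: 0.0115
t 15.12 tcp [ 0.4595 -0.0366  0.0432] jawdir deg -107.68 y [-0.002 -0.001 -1.   ] F [ 0.26  0.46 -0.31] w 0.0115 q [ 0.27  0.34 -0.61  0.   -0.62  0.99]
```

View pics/w10c.png

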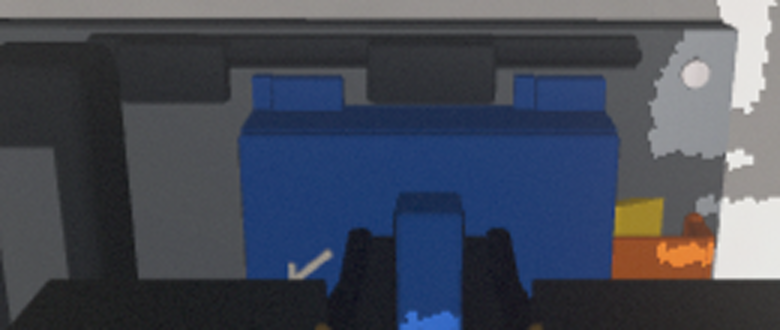

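```bash
python3 -m handwheel '5 0 0 -0.02 0;5 0 0 -0.03 0;5 0 0 -0.04 0;5 0 0 -0.05 0;5 0 0 -0.06 0;5 0 0 -0.07 0;5 0 0 -0.07 0;5 0 0 -0.08 0;5 0 0 -0.08 0;5 0 0 -0.08 0';python3 pose.py
```

```text
clock: 16.0
tcp_pos: [0.4595, -0.0366, 0.0409]
orientation: [-0.317, -2.053, 2.056]
contact_force: [-0.5, 0.3, 0.3]
gripper_width: 0.0115
t 16.0 tcp [ 0.4595 -0.0366  0.0409] jawdir deg -107.68 y [-0.002 -0.001 -1.   ] F [-0.46  0.35  0.31] w 0.0115 q [ 0.27  0.34 -0.61  0.   -0.61  0.99]
```

```bash
python3 -m handwheel '5 0 0 -0.02 0;18 0 0 0 0;18 0 0 0 0;18 0 0 0 0;18 0 0 0 0;18 0 0 0 0;18 0 0 0 0;18 0 0 0 0;18 0 0 0 0;18 0 0 0 0';python3 pose.py;python3 - <<'E'
from h import *
d=get_image("wrist");np.savez("w11.npz",**d);crop(d["pixels"],140,165,260,110,3,"pics/w11c.png")
E
```

```text
clock: 16.83
tcp_pos: [0.4595, -0.0367, 0.0408]
orientation: [-0.317, -2.053, 2.056]
contact_force: [-0.0, -0.3, 0.2]
gripper_width: 0.0178
t 16.83 tcp [ 0.4595 -0.0367  0.0408] jawdir deg -107.69 y [-0.002 -0.001 -1.   ] F [-0.02 -0.33  0.17] w 0.0178 q [ 0.27  0.34 -0.61  0.   -0.61  0.99]
```

View pics/w11c.png

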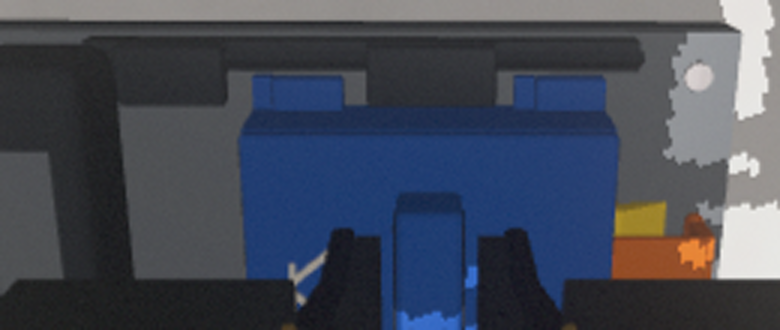

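```bash
python3 -m handwheel '5 0 0 0 0;5 0 0 0 0;5 0 0 0 0;5 0 0 0 0;5 0.02 0.06 0 0;5 0.04 0.13 0 0;5 0.06 0.19 0 0;5 0.08 0.25 0 0;5 0.1 0.32 0 0;5 0.1 0.32 0 0';python3 pose.py;python3 -c "
from cs import *;print(cc(sense()['tcp_pos']))"
```

```text
clock: 17.72
tcp_pos: [0.4624, -0.027, 0.041]
orientation: [-0.316, -2.052, 2.056]
contact_force: [-1.3, -2.2, 2.8]
gripper_width: 0.0115
t 17.72 tcp [ 0.4624 -0.027   0.041 ] jawdir deg -107.66 y [-0.003 -0.002 -1.   ] F [-1.29 -2.21  2.79] w 0.0115 q [ 0.29  0.35 -0.61  0.   -0.62  0.97]
[-19.6  -2. ]
```

```bash
python3 -m handwheel '5 0.01 0.02 0 0;5 0.01 0.04 0 0;5 0.02 0.06 0 0;5 0.025 0.08 0 0;5 0.03 0.1 0 0;5 0.04 0.12 0 0;5 0.04 0.12 0 0;5 0.04 0.12 0 0;5 0.04 0.12 0 0;5 0.04 0.12 0 0';python3 pose.py;python3 -c "
from cs import *;print(cc(sense()['tcp_pos']));d=get_image('wrist');crop(d['pixels'],300,200,110,80,6,'pics/w12c.png')"
```

```text
clock: 18.55
tcp_pos: [0.4633, -0.0235, 0.041]
orientation: [-0.316, -2.052, 2.056]
contact_force: [-1.9, -5.7, 5.5]
gripper_width: 0.0117
t 18.55 tcp [ 0.4633 -0.0235  0.041 ] jawdir deg -107.66 y [-0.003 -0.002 -1.   ] F [-1.87 -5.71  5.55] w 0.0117 q [ 0.3   0.35 -0.61  0.   -0.62  0.96]
[-16.   -1.8]
```

View pics/w12c.png

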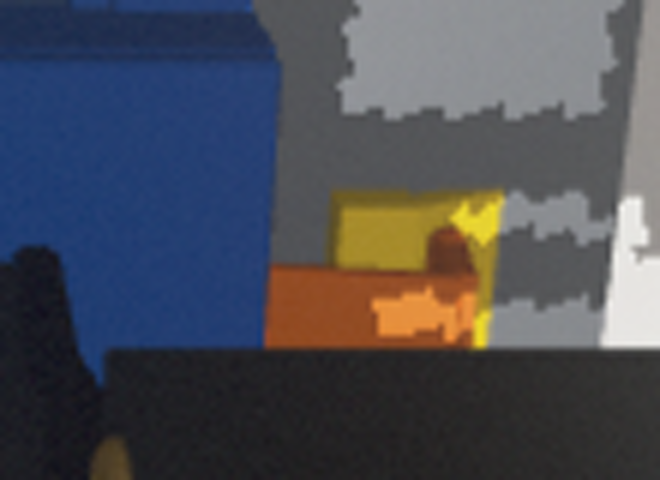

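Run:
```python
from cs import *
d=dict(np.load("w3.npz"))
P=lambda x,y,z:cc(onz(d,195+(x+.5)/4.5-.5,85+(y+.5)/4.5-.5,z))
print("ledge front",P(590,228,.023),P(592,318,.023),"mid",P(627,228,.023),"rear",P(666,230,.018),P(665,318,.018))
print("block",[P(x,y,z) for x,y,z in((183,150,.018),(192,400,.018),(165,80,.042),(180,470,.042))])
print(P(404,124,.0275),P(186,124,.0275))
```

```text
ledge front [-60.9 -10.2] [-62.2  10.3] mid [-69.4 -10.2] rear [-79.2  -9.3] [-80.1  11. ]
block [array([ 31.7, -27.3]), array([32.2, 30.3]), array([ 31.4, -42. ]), array([32.1, 41.6])]
[-18.5 -33. ] [ 29.4 -33.1]
```

```bash
python3 -m handwheel '5 0.01 0.02 0 0;5 0.01 0.04 0 0;5 0.02 0.06 0 0;5 0.025 0.08 0 0;5 0.03 0.1 0 0;5 0.04 0.12 0 0;5 0.04 0.12 0 0;5 0.04 0.12 0 0;5 0.04 0.12 0 0;5 0.04 0.12 0 0';python3 pose.py;python3 -c "
from cs import *;print(cc(sense()['tcp_pos']));d=get_image('wrist');np.savez('w13.npz',**d);crop(d['pixels'],300,200,110,80,6,'pics/w13c.png')"
```

```text
clock: 19.43
tcp_pos: [0.4646, -0.0198, 0.0411]
orientation: [-0.316, -2.052, 2.056]
contact_force: [-1.9, -3.7, 4.7]
gripper_width: 0.0114
t 19.43 tcp [ 0.4646 -0.0198  0.0411] jawdir deg -107.66 y [-0.003 -0.002 -1.   ] F [-1.94 -3.72  4.66] w 0.0114 q [ 0.31  0.35 -0.6   0.   -0.62  0.95]
[-12.   -1.9]
```

View pics/w13c.png

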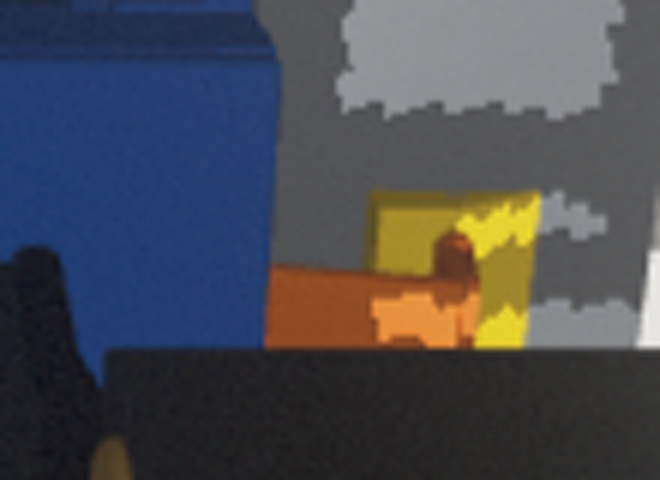

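```bash
python3 -m handwheel '5 0.01 0.02 0 0;5 0.01 0.04 0 0;5 0.02 0.06 0 0;5 0.025 0.08 0 0;5 0.03 0.1 0 0;5 0.035 0.11 0 0;5 0.035 0.11 0 0;5 0.035 0.11 0 0;5 0.035 0.11 0 0;5 0.035 0.11 0 0';python3 pose.py;python3 -c "
from cs import *;print(cc(sense()['tcp_pos']))"
python3 -m handwheel '5 0.01 0.01 0 0;5 0.01 0.02 0 0;5 0.01 0.03 0 0;5 0.01 0.035 0 0;5 0.015 0.04 0 0;5 0.015 0.045 0 0;5 0.015 0.045 0 0;5 0.015 0.045 0 0;5 0.015 0.045 0 0;5 0.015 0.045 0 0';python3 pose.py;python3 -c "
from cs import *;print(cc(sense()['tcp_pos']));d=get_image('wrist');np.savez('w14.npz',**d);crop(d['pixels'],300,200,110,80,6,'pics/w14c.png')"
```

```text
clock: 20.32
tcp_pos: [0.4659, -0.0163, 0.0412]
orientation: [-0.317, -2.053, 2.056]
contact_force: [-0.8, -1.8, 4.2]
gripper_width: 0.0116
t 20.32 tcp [ 0.4659 -0.0163  0.0412] jawdir deg -107.66 y [-0.002 -0.001 -1.   ] F [-0.79 -1.75  4.24] w 0.0116 q [ 0.32  0.35 -0.6   0.   -0.62  0.95]
[-8.4 -2.1]
clock: 21.15
tcp_pos: [0.4663, -0.015, 0.0411]
orientation: [-0.317, -2.053, 2.056]
contact_force: [-1.0, -3.1, 4.6]
gripper_width: 0.0114
t 21.15 tcp [ 0.4663 -0.015   0.0411] jawdir deg -107.66 y [-0.003 -0.001 -1.   ] F [-0.95 -3.14  4.58] w 0.0114 q [ 0.32  0.35 -0.6   0.   -0.62  0.94]
[-7.  -2.1]
```

View pics/w14c.png

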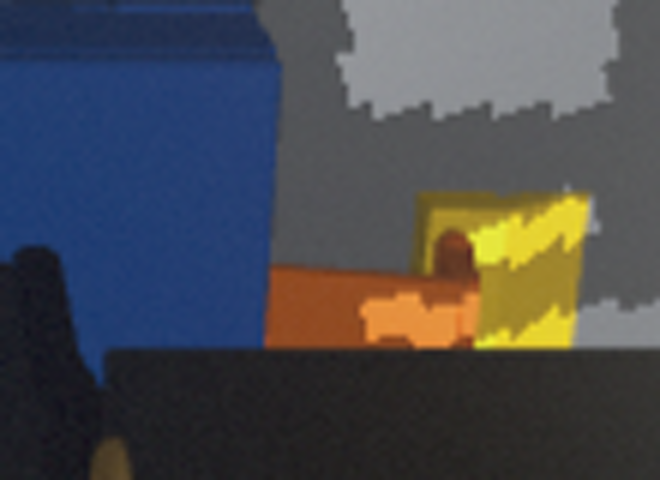

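```bash
python3 -m handwheel '5 0 0.01 0 0;5 0 0.02 0 0;5 0.01 0.03 0 0;5 0.01 0.035 0 0;5 0.01 0.04 0 0;5 0.015 0.045 0 0;5 0.015 0.05 0 0;5 0.015 0.05 0 0;5 0.015 0.05 0 0;5 0.015 0.05 0 0';python3 pose.py;python3 -c "
from cs import *;print(cc(sense()['tcp_pos']))"
python3 -m handwheel '5 0 0.01 0 0;5 0 0.01 0 0;5 0.01 0.015 0 0;5 0.01 0.02 0 0;5 0.01 0.025 0 0;5 0.01 0.025 0 0;5 0.01 0.03 0 0;5 0.01 0.03 0 0;5 0.01 0.03 0 0;5 0.01 0.03 0 0';python3 pose.py;python3 -c "
from cs import *;print(cc(sense()['tcp_pos']));d=get_image('wrist');np.savez('w15.npz',**d);crop(d['pixels'],300,200,110,80,6,'pics/w15c.png')"
```

```text
clock: 22.03
tcp_pos: [0.4668, -0.0134, 0.0412]
orientation: [-0.317, -2.053, 2.056]
contact_force: [-0.7, -3.7, 3.9]
gripper_width: 0.0115
t 22.03 tcp [ 0.4668 -0.0134  0.0412] jawdir deg -107.66 y [-0.003 -0.001 -1.   ] F [-0.69 -3.74  3.94] w 0.0115 q [ 0.32  0.35 -0.6   0.   -0.62  0.94]
[-5.4 -2. ]
clock: 22.87
tcp_pos: [0.4672, -0.0121, 0.0408]
orientation: [-0.317, -2.053, 2.055]
contact_force: [-0.2, 0.3, -0.0]
gripper_width: 0.0116
t 22.87 tcp [ 0.4672 -0.0121  0.0408] jawdir deg -107.67 y [-0.002 -0.001 -1.   ] F [-0.2   0.27 -0.05] w 0.0116 q [ 0.32  0.35 -0.6  -0.   -0.62  0.94]
[-4.  -2.1]
```

View pics/w15c.png

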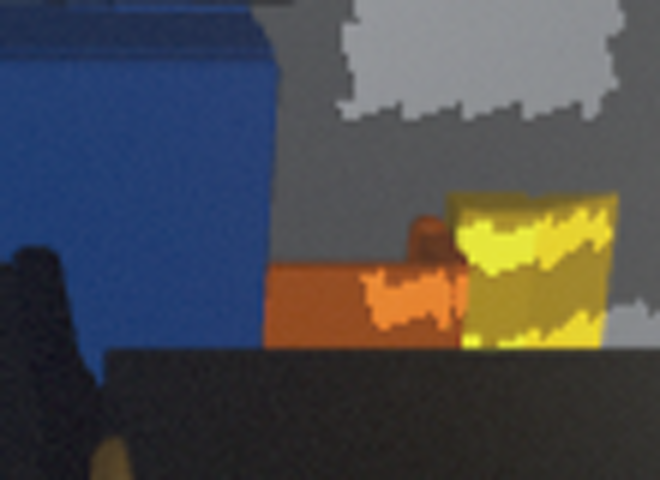

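```bash
python3 -m handwheel '20 0 0 0 0;20 0 0 0 0;20 0 0 0 0;20 0 0 0 0;20 0 0 0 0;20 0 0 0 0;20 0 0 0.1 0;20 0 0 0.3 0;20 0 0 0.7 0;20 0 0 1.2 0';python3 pose.py
python3 -m handwheel '20 0 0 0.8 0;20 0 0 1.8 0;20 -0.3 0 2.8 0;20 -0.8 0 3.8 0;20 -1.4 0 4.2 0;20 -2 0 4.4 0;20 -2 0 4.4 0;20 -2 0 4.4 0;20 -2 0 4.4 0;20 -2 0 4.4 0';python3 pose.py
python3 -c "
from cs import *;d=get_image('wrist');np.savez('w16.npz',**d);crop(d['pixels'],150,80,260,160,3,'pics/w16c.png');d=get_image('side');crop(d['pixels'],250,160,80,80,7,'pics/s16.png');d=get_image('top');cv2.imwrite('pics/t16.png',d['pixels'][:,:,::-1])"
```

```text
clock: 23.75
tcp_pos: [0.4666, -0.0124, 0.077]
orientation: [-0.315, -2.052, 2.056]
contact_force: [-0.2, -0.1, 0.6]
gripper_width: 0.0199
t 23.75 tcp [ 0.4666 -0.0124  0.077 ] jawdir deg -107.67 y [-0.004 -0.001 -1.   ] F [-0.18 -0.09  0.57] w 0.0199 q [ 0.32  0.29 -0.56 -0.   -0.72  0.94]
clock: 24.58
tcp_pos: [0.4069, -0.0124, 0.2087]
orientation: [-0.315, -2.051, 2.056]
contact_force: [1.0, -0.4, -0.6]
gripper_width: 0.0197
t 24.58 tcp [ 0.4069 -0.0124  0.2087] jawdir deg -107.68 y [-0.005 -0.002 -1.   ] F [ 1.04 -0.43 -0.55] w 0.0197 q [ 0.37  0.02 -0.5  -0.   -1.05  0.89]
```

View pics/w16c.png

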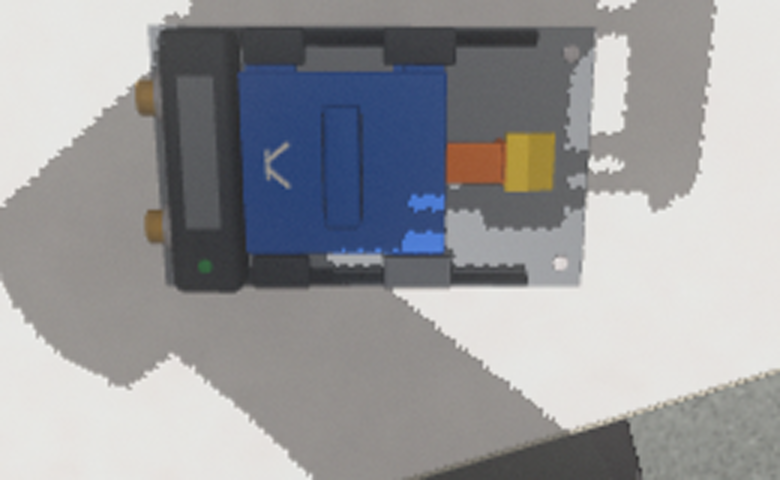

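View pics/s16.png

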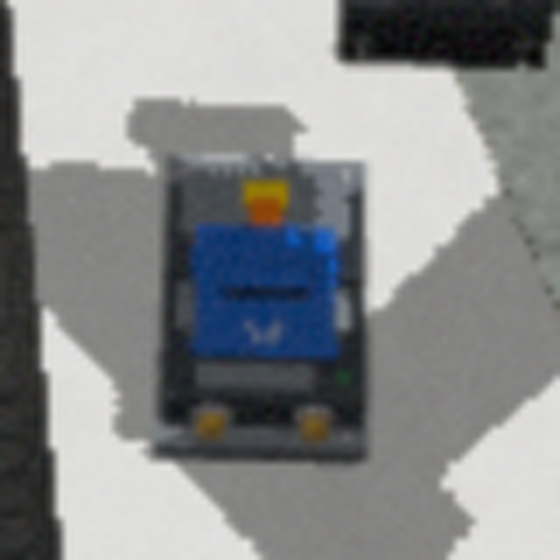

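View pics/t16.png

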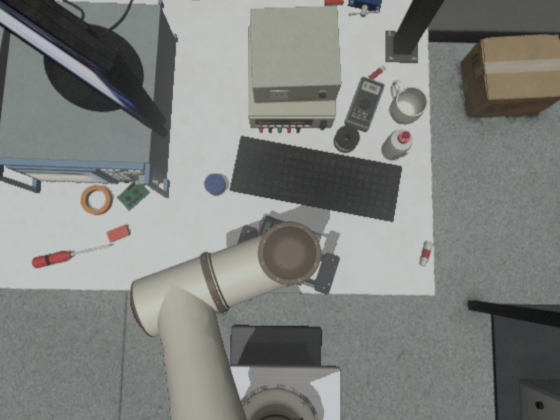

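Run:
```python
from cs import *
d=dict(np.load("w16.npz"))
P=lambda x,y,z:cc(onz(d,150+(x+.5)/3-.5,80+(y+.5)/3-.5,z))
print("roof",[P(x,y,.038) for x,y in((240,72),(446,72),(446,254),(245,252))])
print("rib",[P(x,y,.050) for x,y in((324,106),(360,106),(361,229),(326,229))])
print("ledge front",P(506,135,.023),P(507,190,.023))
```

```text
roof [array([ 29.4, -30.1]), array([-39.1, -30.3]), array([-40.2,  30.5]), array([30.4, 30. ])]
rib [array([  0.8, -19.6]), array([-10.8, -19.6]), array([-10.8,  20.1]), array([ 1. , 20.1])]
ledge front [-61.5  -9.4] [-62.5   9.8]
```

```bash
python3 -c "
from plant import *;print(close_job())"
```

```text
the job is handed in; nothing more can be done
None
```

The job is handed in: the battery is in the bay with its terminals at the brass contacts, and the cover is clicked home with the arm well clear.

- **Battery:** A picture taken before the cover went on showed it sitting in the bay. Its measured centre was about 1.5 mm from the bay centre.
- **Cover:** I set it down about 30 mm short of home, let it settle, then slid it forward in small steps with the force checked after each. The sensed force peaked at about 8 N, roughly 6 N of it along the slide. It dropped to zero at the click, so I stopped before reaching the end block.
- **Last checks:** After release, the cover centre measured about x = -4.9 mm and y = 0 mm. The limit is -7.4 mm, and the block face and ledge both measured about 4 mm back on this unit. It looked level under the lips, and the tab's nose sat in front of the ledge. The other things on the bench look unmoved.

- **Disagreements:** The arm's own reading put the cover about 0.5 to 1 mm further forward than the final picture did. The picture places the back of the tab's nose right at the ledge edge, so that clearance is within measuring error. I relied on the force drop and the visible snap as proof of the click.

No check failed outright. The tab angle itself cannot be read, so I judged it only from the pictures and the force. The run took about 25 s of the 67 s allowed.

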